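Second magnifier on the bench hook

ROBOT

A 6-joint arm with a two-finger parallel gripper is mounted at the origin on the work surface. World frame = base frame: x ahead of the robot, y to its left, z up, the work surface at z = 0. Lengths are in mm, angles in rad, forces in N, time in s.
With the tool pointing down it reaches from about 275 to 1000 mm from the base axis. Payload 8.4 kg.
Tool frame: the origin (TCP) lies on the centre line of the jaws, within the pads' length; the fingertips stand 22 mm ahead of it and the grasp point (between the pads) lies 3 mm ahead of it; z points along the fingers, y is the direction in which the jaws open and shut (so a half turn about z gives the same grasp; the last joint's range is limited). The gripper opens to 85 mm and grips with 20 to 120 N. Pads are 22 mm wide; open, the fingers measure 114 mm over their backs; the gripper's body (76 mm by 85 mm) begins 54 mm behind the grasp point. The pads swing forward as they close: fully open they stand 13 mm farther back than shut.
Start: joints at [1.334, 0.353, 1.633, -0, 1.155, -0.002], TCP at [145.404, 607.853, 253.281] pointing down, gripper open.
Joint ranges: [-2.63, 2.63], [-0.92, 2.1], [0.06, 2.66], [-1.3, 4.44], [0, 2.69], [-3.02, 3.02]. Speed limits (rad/s): [2.22, 2.22, 2.79, 3.14, 3.14, 3.14].

INTERFACE

Orientations are given as [roll, pitch, yaw] about the fixed x, y, z axes, in that order (R = Rz(yaw) Ry(pitch) Rx(roll)).
In Python, from rig import r gives the robot as it stands.
- The arm moves only by the tool carry_out, never from a script. Its argument "rows" is text: rows parted by semicolons, each of 5 numbers parted by spaces: the opening, from 0 (shut) to 1 (fully open), then the shift along the tool's x, y, z in units of 30 mm (1.0 is 30 mm), then the turn about the tool's z in units of 8 degrees (1.0 is 8 degrees). A call has 1 to 12 rows; each row shifts and turns the commanded pose from where the row before left it, along the tool's axes as they then stand; what a row does not reach is not made up. A row lasts 1/8 s, in which the tool goes at most 62.5 mm and 10.7 degrees, less where a joint would pass 70% of its speed; a pose out of reach is approached as far as the arm can. A call is refused whole if a number of a shift passes 1 or a number of a turn 1, either way. A call with a gripper value outside its range is refused whole. The fingers move at their own pace and stop on an object; "newtons" is the grip in N (left out, the last holds). Time passes only in rows, so rows that do not move let the fingers close. It gives the time, the measured TCP pose, the force and the opening at its end, in the units of the state.
- r.sense(): the state, without advancing time (a new reading comes with each control period).
- r.grab_frame(name): name is "scene" or "top" or "wrist"; returns the picture (420x560x3 uint8, blue, green, red); there is no depth.
- r.get_calibration(name): a dict with "intrinsics" (3x3 intrinsics, pixels), "k1" (the pictures are not rectified: a ray, as slopes to the right and down, at radius r is drawn at 1 + k1 r^2 times it, then the intrinsics apply), "position" and "rotation" of the camera in the world. Camera axes: x right, y up, looking along -z (the intrinsics and any distortion apply to the point x, -y, -z); pixel columns grow to the right and rows downward; lengths in mm; the calibration is good to about 2 mm. A picture is of the moment at which its call begins: read the wrist's pose just before it. get_calibration takes no time and is no camera call; for the wrist camera it gives the pose at the moment of the call.
- r.sign_off(): hands the job in, once; it reports no verdict.
The state is a dict: "clock": time; "qpos": joint angles; "qvel": joint speeds; "joint_efforts": joint torques, N m; "eef_pos": TCP position; "tcp_rot": TCP orientation; "contact_force": force on the tool from outside, world axes, zero at the start; "wrist_torque": the same for the moment, N m; "opening": opening from 0.0 (shut) to 1.0 (fully open).
Only numpy, scipy, OpenCV 4.12 (cv2) and the standard library are available. Lean on these libraries where they do the work, as an engineer would, in place of code of your own. Each camera call takes 0.05 s, during which the arm holds its last target.

TASK

Take the blue magnifier out of its holder and hang it by its loop on the bench hook, in front of the orange magnifier that already hangs there. Then slide it gently along the bar, pushing the orange one ahead of it, until you feel both come up against the sprung stop; press lightly for a moment so that they sit snug, and let go. The orange one must stay hanging, the lenses must not be pressed hard, and the other things on the bench are to be left alone.

Things in the scene. Friction and masses are not known exactly. Their poses are not given: they have to be found in the camera images.
- blue_eye (a point): Centre of the loop opening of the blue magnifier (the one to hang). x: through its 8 mm thickness, y: across its width, z: up. Opening 20 mm wide (y), 28 high (z), open along x. Loop 36 mm wide outside, roof 14 to 22 mm above this point. Outer edges straight from its top to 40 mm below this point. Grasp from above, fingers closing along y on these edges (36 mm), so the bar can pass between the fingers.
- blue: The whole blue magnifier: flat, rigid, 8 mm thick, 108 mm tall, about 90 g, lens frame 60 mm wide and 46 mm tall at the bottom. Stands upright in the holder at the start. Origin at the centre of its underside, 86 mm below blue_eye, same axes.
- orange_eye (a point): Centre of the loop opening of the orange magnifier that hangs on the bar. Axes like the blue one's (x along the bar towards the post). Opening 12 mm wide, 26 high; loop 24 mm wide outside, roof 8 mm: narrower than the blue loop, so fingers on the blue loop's edges pass beside it.
- orange: The whole orange magnifier: flat, 8 mm thick, 102 mm tall, about 60 g, lens frame 44 mm wide; hangs loose 76 to 88 mm in front of the post and slides with under 1 N. Origin at the centre of its underside, 81 mm below orange_eye. Pressing it with a steady 4 to 8 N against the stop for half a second is snug; over 12 N is too hard.
- hook: Hook stand fixed to the bench; origin on the bench under the front face of its post (22 mm wide, 177 mm tall; base 110 x 130 x 12 mm). A round steel bar, 8 mm thick, 150 mm long, axis 165 mm up, runs level from the post along the stand's -x and ends in a lip turned up and outward, reaching 160 mm from the post face and 14 mm above the bar's axis.
- bar_root (a point): Point on the bar's axis at the post's face; x along the bar towards the post, z up. Behind the orange magnifier a black sprung pad (28 mm diameter) sits on the bar as the stop. Its front face is 17 to 65 mm from this point, different each time and NOT measured: feel for it. It yields 4 N per mm from the first touch, for at most 8 mm.
- bar_end (a point): Point on the bar's axis at its front end, where the lip begins, 150 mm from bar_root.
- holder: Grey holder block fixed to the bench, 70 x 90 mm, 34 mm tall; origin under its centre. The blue magnifier stands in its slot (11 mm wide along x, 66 mm long, 26 mm deep), foot 8 mm above the bench. Lift straight up 35 mm to clear it.
- parts_tray: loose black divided parts tray, 100 x 140 x 25 mm; bystander
- board: loose green circuit board lying flat, 70 x 100 x 4 mm; bystander
- driver: loose screwdriver with blue handle; bystander
- flux: loose white bottle with red cap, 40 mm diameter, 100 mm tall; bystander
- spool: loose aluminium spool, 60 mm diameter, 40 mm tall; bystander
- tip_cup: loose brass cup, 60 mm diameter, 60 mm tall; bystander

How it is judged (in metres and radians):
On the way, in this order (a step that is already met when the one before it is completed fails the run):
1. the blue magnifier's loop is round the bar behind the lip, its roof down on the bar (within 7 mm), the orange one still hanging (x of blue_eye in the frame of hook between -0.142 and -0.005 m and y of blue_eye in the frame of hook between -0.012 and 0.012 m and z of blue_eye in the frame of hook between 0.148 and 0.162 m and x of orange_eye in the frame of hook between -0.142 and -0.005 m and y of orange_eye in the frame of hook between -0.01 and 0.01 m and z of orange_eye in the frame of hook between 0.148 and 0.166 m), for 0.1 s.
2. with both on the bar, the blue magnifier presses the orange one against the stop with more than 3 N for 0.2 s (all of step 1 and contact force between blue and orange above 3 N), for 0.2 s.
At the end, for the whole second after the job is handed in: Both magnifiers hang on the bar behind the lip by their loops (roof of the blue loop within 7 mm of the bar, upright to 0.2 rad), the blue one in front of the orange one with their centres no more than 16 mm apart along the bar (8 mm when touching), at rest and released (all of step 1 and x of blue_eye in the frame of orange_eye between -0.016 and 0.004 m and angle between each of blue, orange's own z axis and vertical below 0.2 rad and linear speed of each of blue, orange below 0.03 m/s and contact force between the fingers and blue below 0.05 N).
It fails at once if the two magnifiers are pressed together with more than 12 N (contact force between blue and orange above 12 N).
It fails at once if the blue magnifier is forced against the hook with more than 20 N (contact force between blue and hook above 20 N).
It fails at once if the orange magnifier comes off the bar or is tipped more than 0.6 rad (not (x of orange_eye in the frame of hook between -0.15 and -0.005 m and y of orange_eye in the frame of hook between -0.02 and 0.02 m and z of orange_eye in the frame of hook between 0.13 and 0.181 m) or angle between orange's own z axis and vertical above 0.6 rad).
It fails at once if a bystander is moved more than 30 mm (distance of any of parts_tray, board, driver, flux, spool, tip_cup from where it was at the start of the episode above 0.03 m).
It also fails if it takes over 58 s, if anything falls off the work surface, if the arm or the gripper's body presses on something with over 40 N, if the wrist force passes 120 N, or if a joint passes its speed limit or range.

## Working session

There is one attempt and no reset: what is moved stays moved. The work goes in short steps, Python scripts to look and compute and a tool call to move; the robot and the scene stay as the last step left them, time stands still between calls to the robot, and variables do not carry over. Pictures are saved under pics/ and viewed, and the job is handed in when it is done.

Besides the shell and the picture viewer there is one more tool, called after "Request:" as name(argument=value, ...), one argument or row to a line, values as JSON. carry_out: Moves the arm, as the interface text tells. Its arguments: {"type":"object","properties":{"rows":{"type":"string"},"newtons":{"type":"number"}},"required":["rows"]}

```bash
ls; mkdir -p pics; python3 - <<'E'
from rig import r
import cv2
s=r.sense();print(s)
for n in("scene","top","wrist"):
    c=r.get_calibration(n);print(n,c)
    cv2.imwrite(f"pics/{n}0.png",r.grab_frame(n))
E
```

```text
pics
{'clock': 0.0, 'qpos': array([ 1.33359598e+00,  3.53652970e-01,  1.63418172e+00, -4.87535056e-05,
        1.15518862e+00, -2.41855262e-03]), 'qvel': array([ 0.00145055, -0.00117465, -0.00179577, -0.00027011,  0.00144541,
       -0.00065231]), 'joint_efforts': array([ 9.00945452e-04, -6.05243325e+01, -3.42059970e+01,  2.08573538e-04,
        9.36608179e-03, -7.66707444e-05]), 'eef_pos': array([145.30908782, 607.39078962, 252.53828679]), 'tcp_rot': array([-3.14016189e+00,  4.11147212e-05,  2.90683060e+00]), 'contact_force': array([-0.97036951, -0.45529174, -0.2326542 ]), 'wrist_torque': array([-0.02100908, -0.02914091, -0.09389218]), 'opening': 1.0039898947150023}
scene {'intrinsics': array([[383.60992564,   0.        , 283.70132654],
       [  0.        , 383.60992564, 209.30920668],
       [  0.        ,   0.        ,   1.        ]]), 'k1': -0.09606749866943252, 'position': array([ 940.46389302, -310.20779027,  819.81664999]), 'rotation': array([0.63900153, 0.0179633 , 0.83113811])}
top {'intrinsics': array([[433.00292769,   0.        , 276.41137057],
       [  0.        , 433.00292769, 209.37771151],
       [  0.        ,   0.        ,   1.        ]]), 'k1': -0.09723421123511436, 'position': array([ 417.50605296,   56.01601693, 1026.46333606]), 'rotation': array([ 0.18174742, -0.01331989, -1.57050449])}
wrist {'intrinsics': array([[311.74295557,   0.        , 278.9456537 ],
       [  0.        , 311.74295557, 207.32144006],
       [  0.        ,   0.        ,   1.        ]]), 'k1': -0.07348095547047878, 'position': array([ 71.42748352, 623.56691712, 372.31833809]), 'rotation': array([-3.00121945e-01,  9.86758222e-04,  1.33617090e+00])}
```

View pics/scene0.png

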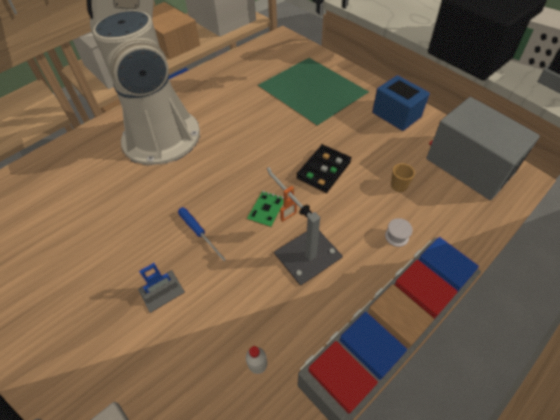

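View pics/top0.png

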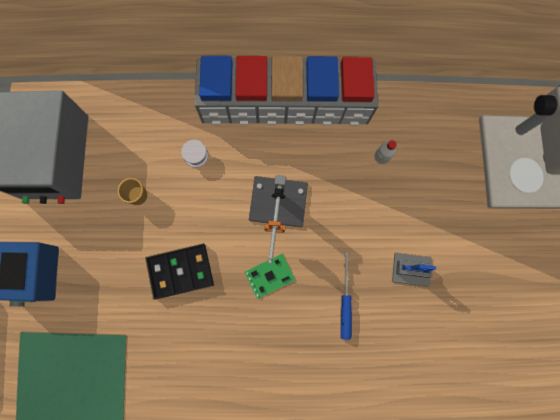

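View pics/wrist0.png

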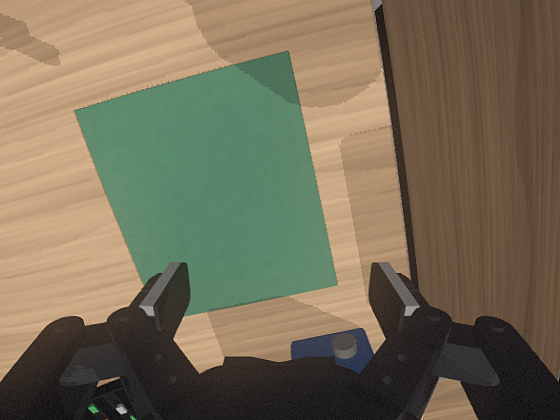

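The top view shows the hook post at about (280,183), the bar running down to (270,262), orange at (275,227) and the blue magnifier in its holder at about (417,268). I'll zoom in next.

```bash
cat > h.py <<'E'
import numpy as np, cv2
from scipy.spatial.transform import Rotation as R
from rig import r
def ray(c,u,v):
    K=c['intrinsics'];d=np.array([c['k1'],0,0,0,0.])
    p=cv2.undistortPointsIter(np.array([[[u,v]]],float),K,d,None,None,(3,100,1e-12))[0,0] if hasattr(cv2,'undistortPointsIter') else cv2.undistortPoints(np.array([[[u,v]]],float),K,d)[0,0]
    D=R.from_euler('xyz',c['rotation']).as_matrix()@np.array([p[0],-p[1],-1.]);return np.array(c['position']),D/np.linalg.norm(D)
def plane(c,u,v,z):
    o,d=ray(c,u,v);return o+d*(z-o[2])/d[2]
def tri(c1,p1,c2,p2):
    o1,d1=ray(c1,*p1);o2,d2=ray(c2,*p2)
    A=np.stack([d1,-d2],1);t=np.linalg.lstsq(A,o2-o1,rcond=None)[0]
    a=o1+d1*t[0];b=o2+d2*t[1];return (a+b)/2,np.linalg.norm(a-b)
def proj(c,P):
    M=R.from_euler('xyz',c['rotation']).as_matrix();q=M.T@(np.array(P,float)-c['position'])
    x,y=q[0]/-q[2],-q[1]/-q[2];f=1+c['k1']*(x*x+y*y);K=c['intrinsics'];return np.array([K[0,0]*x*f+K[0,2],K[1,1]*y*f+K[1,2]])
def zoom(img,x0,y0,w,h,k,name):
    cv2.imwrite(name,cv2.resize(img[y0:y0+h,x0:x0+w],None,fx=k,fy=k,interpolation=cv2.INTER_CUBIC))
E
python3 - <<'E'
from h import *
t=cv2.imread('pics/top0.png');s=cv2.imread('pics/scene0.png')
a=cv2.resize(t[165:300,235:325],None,fx=4.4,fy=4.4,interpolation=2);b=cv2.resize(t[235:300,380:450],None,fx=5,fy=5,interpolation=2)
print(a.shape,b.shape)
im=np.zeros((600,800,3),np.uint8);im[:594,:396]=a[:594,:396];im[:325,420:770]=b;cv2.imwrite('pics/z1.png',im)
a=s[160:290,250:350];b=s[255:315,130:190]
im=np.zeros((600,800,3),np.uint8);im[:585,:450]=cv2.resize(a,None,fx=4.5,fy=4.5,interpolation=2);im[:300,460:760]=cv2.resize(b,None,fx=5,fy=5,interpolation=2);cv2.imwrite('pics/z2.png',im)
E
```

```text
(594, 396, 3) (325, 350, 3)
```

View pics/z1.png

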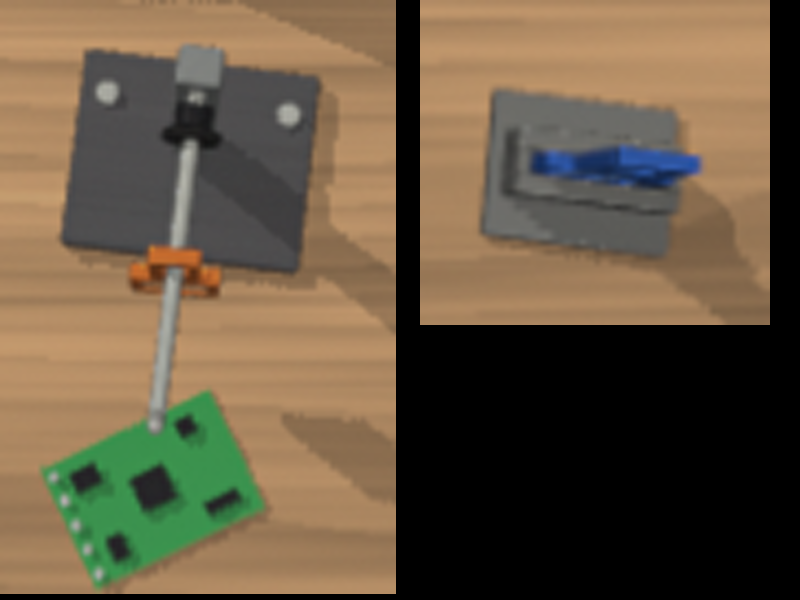

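View pics/z2.png

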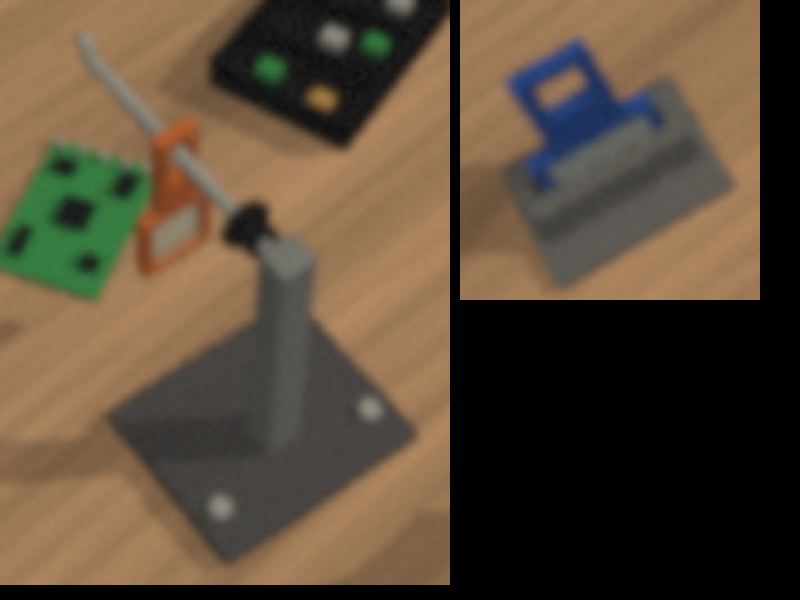

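```bash
python3 - <<'E'
from h import *
c=r.get_calibration('top');s=r.get_calibration('scene')
A=lambda u,v:(u/4.4+235-.4,v/4.4+165-.4)
B=lambda u,v:((u-420)/5+380-.4,v/5+235-.4)
print('base');q=[plane(c,*A(*p),12) for p in[(87,50),(320,77),(298,272),(63,243)]];print(np.round(q,1),np.mean(q,0))
print('bar');a=plane(c,*A(188,160),167);b=plane(c,*A(160,400),167);d=a-b;print(a,b,np.degrees(np.arctan2(d[1],d[0])))
print('lip',plane(c,*A(155,425),178))
print('posttop',[plane(c,*A(*p),177) for p in[(178,87),(221,90)]], [plane(c,*A(*p),177) for p in[(180,47),(224,50)]])
print('holder');q=[plane(c,*B(*p),34) for p in[(495,90),(677,110),(665,257),(484,236)]];print(np.round(q,1),np.mean(q,0))
S=lambda u,v:((u-460)/5+130-.4,v/5+255-.4)
for p in[(510,80),(580,42),(545,160-0)]: print('blue top in scene',plane(s,*S(*p),116))
for p in[(620,150),(700,163)]: print('blue top in top',plane(c,*B(*p),116))
E
```

```text
base
[[685.9  95.9  12. ]
 [671.1 -32.1  12. ]
 [563.1 -18.8  12. ]
 [578.6 107.7  12. ]] [624.68738916  38.16712118  12.        ]
bar
[592.80631276  42.76305168 167.        ] [482.50661845  55.38144592 167.        ] -6.5263213280503365
lip [470.58571742  57.58217618 178.        ]
posttop [array([624.90073372,  47.49779922, 177.        ]), array([623.55836626,  27.78542463, 177.        ])] [array([643.83948069,  46.59418769, 177.        ]), array([642.49390231,  26.33820709, 177.        ])]
holder
[[ 498.9 -230.9   34. ]
 [ 489.1 -317.    34. ]
 [ 421.5 -307.6   34. ]
 [ 431.9 -223.    34. ]] [ 460.3651206  -269.65179181   34.        ]
blue top in scene [ 457.46777652 -294.40454587  116.        ]
blue top in scene [ 462.05220217 -262.58337487  116.        ]
blue top in scene [ 499.5651962  -302.23873303  116.        ]
blue top in top [ 466.39927564 -260.31597637  116.        ]
blue top in top [ 460.60315565 -295.05681823  116.        ]
```

Blue loop is near (463,-278), yaw about -6.5 to -9°. The hook's bar has yaw about -6.5° and its root is near (629,39). Planning the transfer to above blue.

```bash
cat >> h.py <<'E'
def plan(target,yaw_t,n,opening=1.0,yaw_dir=None):
    s=r.sense();p=s['eef_pos'].copy();y=s['tcp_rot'][2]
    dy=(yaw_t-y) if yaw_dir is None else yaw_dir
    step=round(-np.degrees(dy)/n/8,2)
    M=R.from_euler('xyz',s['tcp_rot']).as_matrix();M=R.from_euler('xyz',[np.pi,0,y]).as_matrix()
    out=[]
    for i in range(n):
        d=(np.array(target)-p)/(n-i);t=np.round(M.T@d/30,2);out.append(f"{opening} {t[0]:g} {t[1]:g} {t[2]:g} {step:g}")
        p=p+M@t*30;M=M@R.from_euler('z',np.radians(step*8)).as_matrix()
    for i in range(0,n,12):print('; '.join(out[i:i+12]))
E
python3 -c "
from h import *
plan([462,-278,250],0,34,1.0,np.radians(-6.5-166.5))"
```

```text
1.0 -0.5 -0.77 0 0.64; 1.0 -0.57 -0.72 0 0.64; 1.0 -0.63 -0.67 0 0.64; 1.0 -0.69 -0.61 0 0.64; 1.0 -0.74 -0.55 0 0.64; 1.0 -0.79 -0.48 0 0.64; 1.0 -0.83 -0.41 0 0.64; 1.0 -0.86 -0.33 0 0.64; 1.0 -0.89 -0.25 0 0.64; 1.0 -0.91 -0.17 0 0.64; 1.0 -0.92 -0.09 0 0.64; 1.0 -0.92 -0.01 0 0.64
1.0 -0.92 0.07 0 0.64; 1.0 -0.91 0.16 0 0.64; 1.0 -0.89 0.24 0 0.64; 1.0 -0.87 0.31 0 0.64; 1.0 -0.84 0.39 0.01 0.64; 1.0 -0.8 0.46 0 0.64; 1.0 -0.75 0.53 0.01 0.64; 1.0 -0.7 0.6 0 0.64; 1.0 -0.65 0.66 0.01 0.64; 1.0 -0.58 0.71 0 0.64; 1.0 -0.52 0.76 0.01 0.64; 1.0 -0.45 0.81 0 0.64
1.0 -0.37 0.84 0.01 0.64; 1.0 -0.3 0.87 0 0.64; 1.0 -0.22 0.9 0.01 0.64; 1.0 -0.14 0.91 0 0.64; 1.0 -0.06 0.92 0.01 0.64; 1.0 0.03 0.92 0 0.64; 1.0 0.11 0.91 0.01 0.64; 1.0 0.19 0.9 0 0.64; 1.0 0.27 0.88 0.01 0.64; 1.0 0.35 0.86 0 0.64
```

Request:
carry_out(
  rows="1 -0.5 -0.77 0 0.64; 1 -0.57 -0.72 0 0.64; 1 -0.63 -0.67 0 0.64; 1 -0.69 -0.61 0 0.64; 1 -0.74 -0.55 0 0.64; 1 -0.79 -0.48 0 0.64; 1 -0.83 -0.41 0 0.64; 1 -0.86 -0.33 0 0.64; 1 -0.89 -0.25 0 0.64; 1 -0.91 -0.17 0 0.64; 1 -0.92 -0.09 0 0.64; 1 -0.92 -0.01 0 0.64",
)

```text
clock: 1.65
eef_pos: [257.3, 294.4, 253.2]
tcp_rot: [-3.142, 0.0, 1.832]
contact_force: [0.8, 0.3, -0.1]
opening: 1.001
```

Request:
carry_out(
  rows="1 -0.92 0.07 0 0.64; 1 -0.91 0.16 0 0.64; 1 -0.89 0.24 0 0.64; 1 -0.87 0.31 0 0.64; 1 -0.84 0.39 0 0.64; 1 -0.8 0.46 0 0.64; 1 -0.75 0.53 0 0.64; 1 -0.7 0.6 0 0.64; 1 -0.65 0.66 0 0.64; 1 -0.58 0.71 0 0.64; 1 -0.52 0.76 0 0.64; 1 -0.45 0.81 0 0.64",
)

```text
clock: 3.15
eef_pos: [369.0, -18.4, 253.3]
tcp_rot: [3.142, -0.0, 0.759]
contact_force: [0.2, 0.7, -0.8]
opening: 1.002
```

Request:
carry_out(
  rows="1 -0.37 0.84 0 0.64; 1 -0.3 0.87 0 0.64; 1 -0.22 0.9 0 0.64; 1 -0.14 0.91 0 0.64; 1 -0.06 0.92 0 0.64; 1 0.03 0.92 0 0.64; 1 0.11 0.91 0 0.64; 1 0.19 0.9 0 0.64; 1 0.27 0.88 0 0.64; 1 0.35 0.86 0 0.64; 1 0 0 0 0; 1 0 0 0 0",
)

```text
clock: 4.65
eef_pos: [461.6, -277.2, 252.9]
tcp_rot: [-3.141, 0.001, -0.131]
contact_force: [0.4, 0.4, 0.5]
opening: 1.0
```

```bash
python3 - <<'E'
from h import *
s=r.sense();print(s['clock'],s['eef_pos'],s['tcp_rot'],s['contact_force'])
c=r.get_calibration('wrist');f=r.grab_frame('wrist');cv2.imwrite('pics/w1.png',f);np.save('w1c.npy',c,allow_pickle=True);print(c['position'],c['rotation'])
print(proj(c,[462,-278,116]))
E
```

```text
4.65 [ 461.605417   -277.1766688   252.93416809] [-3.14092764e+00  9.72938061e-04 -1.30627551e-01] [0.44856088 0.37521076 0.54676489]
[ 536.31397599 -288.75328411  372.5218399 ] [-3.02173120e-01  9.86526468e-04 -1.70121133e+00]
[278.07698156 201.88506579]
```

View pics/w1.png

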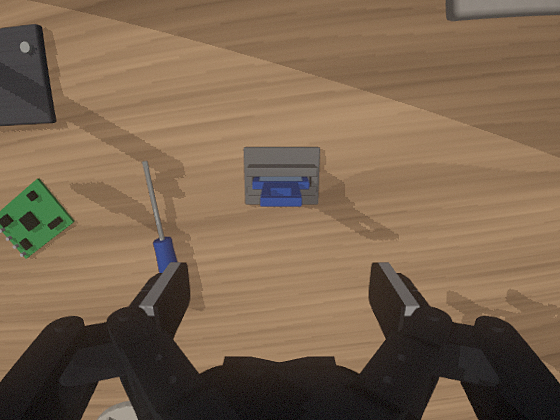

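```bash
python3 - <<'E'
from h import *
f=cv2.imread('pics/w1.png');zoom(f,235,135,95,80,8,'pics/w1z.png')
c=np.load('w1c.npy',allow_pickle=True).item()
E
```

```text
(no output)
```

View pics/w1z.png

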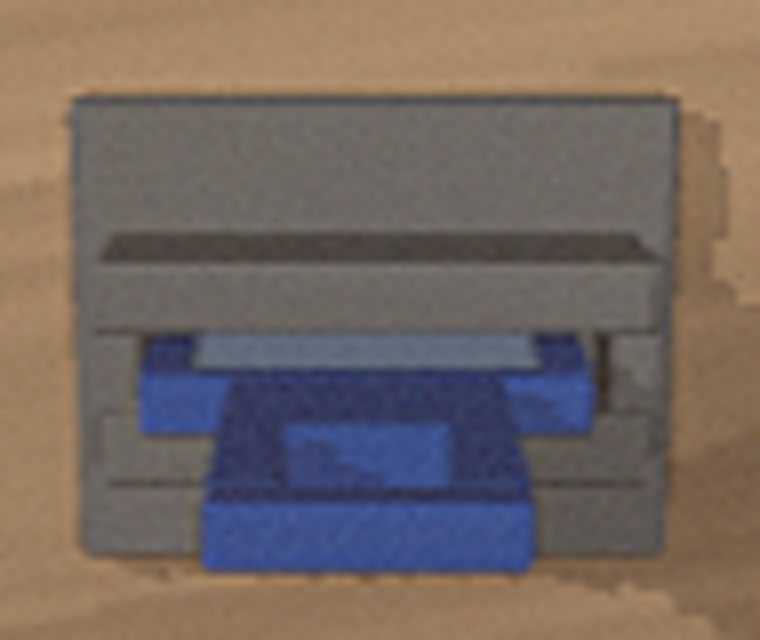

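```bash
python3 - <<'E'
from h import *
c=np.load('w1c.npy',allow_pickle=True).item()
q=np.array([plane(c,u/8+235-.44,v/8+135-.44,116) for u,v in[(204,500),(533,500),(533,572),(204,572)]])
print(q,q.mean(0));d=q[0]+q[3]-q[1]-q[2];print(np.degrees(np.arctan2(-d[0],d[1])),np.hypot(*d[:2])/2)
t=q.mean(0)[:2]-r.sense()['eef_pos'][:2];M=R.from_euler('xyz',r.sense()['tcp_rot']).as_matrix();print(M.T@[*t,0])
E
```

```text
[[ 468.25046507 -263.31372982  116.        ]
 [ 463.69627867 -298.11702509  116.        ]
 [ 455.7067359  -297.23973177  116.        ]
 [ 460.30125719 -262.12622385  116.        ]] [ 461.98868421 -280.19917763  116.        ]
-7.454874682471381 35.25641154615423
[ 8.15413137e-01  3.15176886e+00 -2.52213403e-03]
```

Request:
carry_out(
  rows="1 0.03 0.1 0.5 0; 1 0 0 0.9 0; 1 0 0 0.9 0; 1 0 0 0.9 0; 1 0 0 0.9 0; 1 0 0 0.7 0; 1 0 0 0.36 0; 1 0 0 0 0; 1 0 0 0 0",
  newtons=40,
)

```text
clock: 5.82
eef_pos: [463.0, -281.0, 99.1]
tcp_rot: [3.141, -0.001, -0.131]
contact_force: [0.4, 0.1, -0.2]
opening: 0.999
```

```bash
python3 - <<'E'
from h import *
s=r.sense();print(s['eef_pos'],s['tcp_rot'],s['contact_force'])
cv2.imwrite('pics/w2.png',r.grab_frame('wrist'))
E
```

```text
[ 463.00671261 -280.98095101   99.08896647] [ 3.14116296e+00 -9.48752955e-04 -1.31263521e-01] [ 0.39150252  0.06404001 -0.15151038]
```

View pics/w2.png

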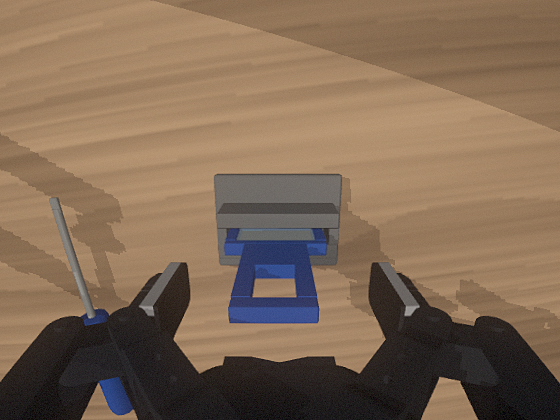

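Request:
carry_out(
  rows="1 0 -0.06 0 0; 0.6 0 0 0 0; 0.2 0 0 0 0; 0.2 0 0 0 0; 0.2 0 0 0 0; 0.2 0 0 0 0; 0.2 0 0 0 0",
  newtons=40,
)

```text
clock: 6.75
eef_pos: [463.0, -279.1, 98.7]
tcp_rot: [3.142, -0.0, -0.132]
contact_force: [0.2, 0.6, 5.5]
opening: 0.419
```

```bash
python3 - <<'E'
from h import *
s=r.sense();print(s['eef_pos'],s['tcp_rot'],s['contact_force'],s['opening'])
cv2.imwrite('pics/w3.png',r.grab_frame('wrist'))
E
```

```text
[ 462.96282575 -279.06805443   98.66966059] [ 3.14154417e+00 -2.46574092e-04 -1.31531015e-01] [0.16339596 0.62870297 5.46412746] 0.4193450080371682
```

View pics/w3.png

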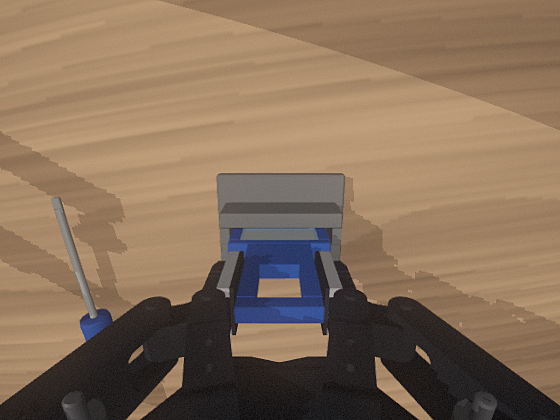

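Request:
carry_out(
  rows="0.2 0 0 -0.3 0; 0.2 0 0 -0.6 0; 0.2 0 0 -0.7 0; 0.2 0 0 -0.7 0; 0.2 0 0 -0.7 0; 0.2 0 0 0 0",
)

```text
clock: 7.55
eef_pos: [463.9, -279.7, 190.8]
tcp_rot: [3.14, -0.004, -0.131]
contact_force: [0.3, -0.1, -0.7]
opening: 0.413
```

```bash
python3 - <<'E'
from h import *
s=r.sense();print(s['eef_pos'],s['tcp_rot'],s['contact_force'],s['opening'])
plan([434,61,188],np.radians(-6.6),12,0.2)
E
```

```text
[ 463.88584693 -279.7048041   190.81202585] [ 3.13988539 -0.003761   -0.13147122] [ 0.30464299 -0.11191247 -0.72801506] 0.41278452669717586
0.2 -0.21 -0.93 0.01 -0.01; 0.2 -0.2 -0.93 0.01 -0.01; 0.2 -0.2 -0.93 0.01 -0.01; 0.2 -0.2 -0.93 0.01 -0.01; 0.2 -0.2 -0.93 0.01 -0.01; 0.2 -0.2 -0.93 0.01 -0.01; 0.2 -0.2 -0.93 0.01 -0.01; 0.2 -0.2 -0.93 0 -0.01; 0.2 -0.2 -0.93 0.01 -0.01; 0.2 -0.19 -0.93 0 -0.01; 0.2 -0.2 -0.92 0.01 -0.01; 0.2 -0.19 -0.93 0 -0.01
```

Request:
carry_out(
  rows="0.2 -0.2 -0.93 0 -0.01; 0.2 -0.2 -0.93 0 -0.01; 0.2 -0.2 -0.93 0 -0.01; 0.2 -0.2 -0.93 0 -0.01; 0.2 -0.2 -0.93 0 -0.01; 0.2 -0.2 -0.93 0 -0.01; 0.2 -0.2 -0.93 0 -0.01; 0.2 -0.2 -0.93 0 -0.01; 0.2 -0.2 -0.93 0 -0.01; 0.2 -0.2 -0.93 0 -0.01; 0.2 -0.2 -0.93 0 -0.01; 0.2 -0.2 -0.93 0 -0.01",
)

```text
clock: 9.05
eef_pos: [432.1, 62.9, 188.1]
tcp_rot: [3.141, 0.001, -0.115]
contact_force: [0.6, 0.2, -0.6]
opening: 0.415
```

Request:
carry_out(
  rows="0.2 0 0 0 0; 0.2 0 0 0 0; 0.2 0 0 0 0",
)

```text
clock: 9.43
eef_pos: [432.7, 61.4, 188.3]
tcp_rot: [3.141, 0.0, -0.115]
contact_force: [0.6, -0.2, -1.6]
opening: 0.417
```

```bash
python3 - <<'E'
from h import *
s=r.sense();print(s['clock'],s['eef_pos'],s['tcp_rot'],s['contact_force'],s['opening'])
for n in('wrist','scene','top'):
  c=r.get_calibration(n);f=r.grab_frame(n);cv2.imwrite(f'pics/{n}4.png',f);np.save(f'{n}4c.npy',c,allow_pickle=True)
zoom(cv2.imread('pics/scene4.png'),240,150,120,110,5.4,'pics/scene4z.png')
E
```

```text
9.425 [432.68727113  61.42799299 188.3403073 ] [ 3.14134935e+00  2.00756135e-04 -1.15410668e-01] [ 0.55717081 -0.1506932  -1.5920468 ] 0.41680343560421934
```

View pics/wrist4.png

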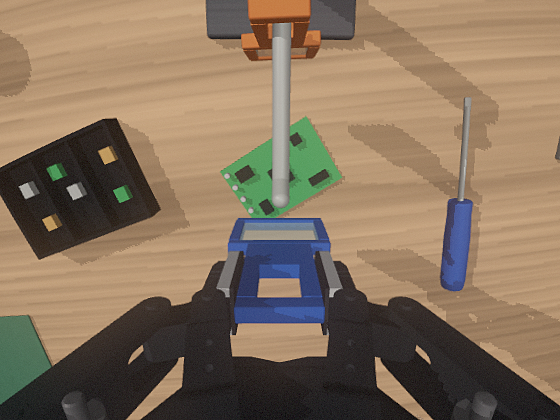

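View pics/scene4z.png

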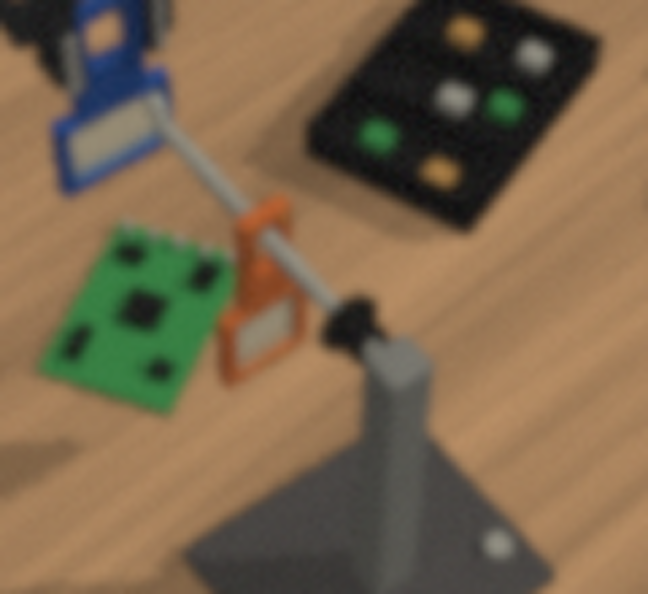

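```bash
python3 - <<'E'
from h import *
f=cv2.imread('pics/wrist4.png')
zoom(f,215,170,130,160,3.7,'pics/w4z.png')
E
```

```text
(no output)
```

View pics/w4z.png

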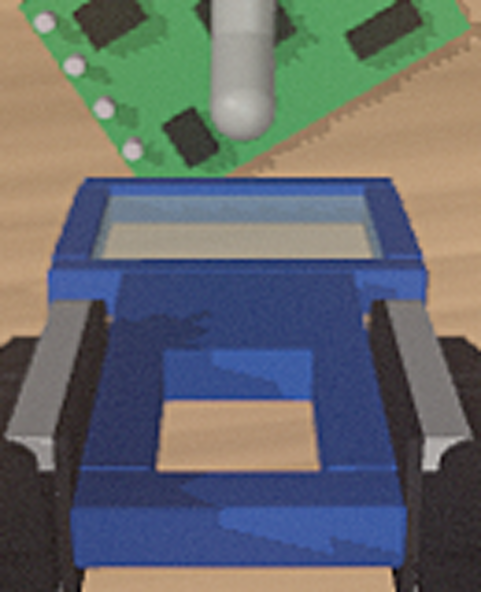

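```bash
python3 - <<'E'
from h import *
c=np.load('wrist4c.npy',allow_pickle=True).item()
P=lambda u,v:(u/3.7+215-.37,v/3.7+170-.37)
t=np.array([432.69,61.43,188.34]);M=R.from_euler('xyz',[np.pi,0,-.1154]).as_matrix()
loc=lambda X:np.round(M.T@(np.array(X)-t),1)
for z in(202,205.6,209):
  q=[plane(c,*P(u,v),z) for u,v in[(72,508),(405,508),(403,565),(75,565)]]
  print(z,[loc(x) for x in q])
# bar
f=cv2.imread('pics/wrist4.png').astype(int)
for v in(70,100,130,160,185):
  row=f[v,255:310];print(v,[int(x) for x in row.sum(1)][8:45:1])
E
```

```text
202 [array([  0.8, -16.3, -13.7]), array([  0.8,  19.7, -13.7]), array([ -6.6,  19.8, -13.7]), array([ -6.6, -16.3, -13.7])]
205.6 [array([  3.4, -15.7, -17.3]), array([  3.4,  19.1, -17.3]), array([ -3.8,  19.2, -17.3]), array([ -3.8, -15.7, -17.3])]
209 [array([  5.8, -15.1, -20.7]), array([  5.8,  18.5, -20.7]), array([ -1.2,  18.6, -20.7]), array([ -1.2, -15.1, -20.7])]
70 [455, 457, 450, 452, 448, 454, 453, 452, 448, 436, 458, 484, 506, 524, 551, 543, 534, 532, 546, 539, 520, 499, 466, 448, 416, 387, 348, 358, 465, 474, 467, 468, 468, 477, 472, 472, 477]
100 [493, 491, 489, 492, 488, 492, 489, 485, 480, 459, 457, 490, 508, 520, 533, 532, 530, 536, 540, 544, 520, 499, 465, 438, 405, 392, 333, 452, 483, 480, 470, 469, 471, 465, 459, 467, 461]
130 [446, 443, 447, 436, 447, 448, 444, 443, 440, 438, 460, 486, 512, 524, 522, 527, 533, 534, 532, 537, 517, 489, 462, 431, 397, 382, 334, 350, 345, 361, 351, 364, 355, 354, 366, 361, 361]
160 [343, 341, 352, 353, 343, 350, 342, 344, 337, 408, 471, 490, 504, 515, 524, 523, 517, 528, 529, 535, 514, 484, 452, 417, 393, 356, 346, 339, 344, 345, 350, 355, 351, 347, 358, 347, 348]
185 [351, 331, 347, 350, 348, 339, 335, 339, 333, 413, 455, 465, 470, 486, 485, 493, 488, 481, 482, 468, 444, 424, 401, 374, 357, 321, 302, 290, 302, 292, 297, 307, 281, 329, 340, 350, 347]
```

```bash
python3 - <<'E'
from h import *
c=np.load('wrist4c.npy',allow_pickle=True).item()
t=np.array([432.69,61.43,188.34]);M=R.from_euler('xyz',[np.pi,0,-.1154]).as_matrix()
loc=lambda X:np.round(M.T@(np.array(X)-t),1)
for u,v,z in[(281.6,70,165),(281.3,100,165),(280.5,130,165),(280,160,165),(280,197,178)]:
  print(v,loc(plane(c,u,v,z)))
E
```

```text
70 [92.6  2.8 23.3]
100 [80.2  2.7 23.3]
130 [67.3  2.3 23.3]
160 [53.8  2.1 23.3]
197 [39.7  2.1 10.3]
```

Request:
carry_out(
  rows="0.2 0 0.02 -0 0.1; 0.2 0 0 0.2 0; 0.2 0 0 0.26 0; 0.2 0.3 0 0 0; 0.2 0.3 0 0 0; 0.2 0.2 0 0 0; 0.2 0 0 0 0; 0.2 0 0 0 0",
)

```text
clock: 10.58
eef_pos: [456.2, 58.4, 174.6]
tcp_rot: [3.141, 0.0, -0.129]
contact_force: [-0.8, 0.1, -1.0]
opening: 0.416
```

```bash
python3 - <<'E'
from h import *
s=r.sense();print(s['clock'],s['eef_pos'],s['tcp_rot'],s['contact_force'],s['opening'])
for n in('wrist','scene'):
  c=r.get_calibration(n);f=r.grab_frame(n);cv2.imwrite(f'pics/{n}5.png',f);np.save(f'{n}5c.npy',c,allow_pickle=True)
zoom(cv2.imread('pics/scene5.png'),240,150,100,90,6.4,'pics/scene5z.png')
zoom(cv2.imread('pics/wrist5.png'),205,100,150,240,2.5,'pics/wrist5z.png')
E
```

```text
10.575 [456.23744645  58.38074713 174.62244534] [ 3.14149955e+00  3.83209913e-04 -1.28748237e-01] [-0.77153228  0.12220203 -1.01683882] 0.41578020757804035
```

View pics/wrist5z.png

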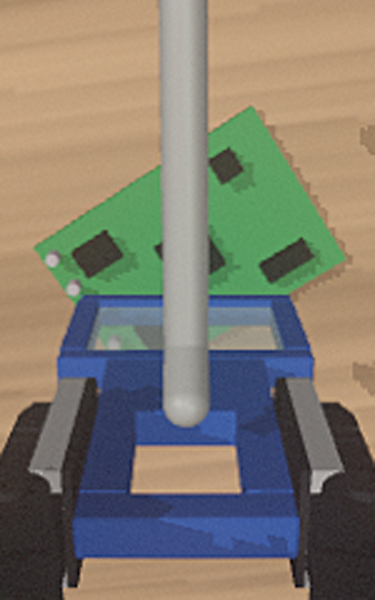

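View pics/scene5z.png

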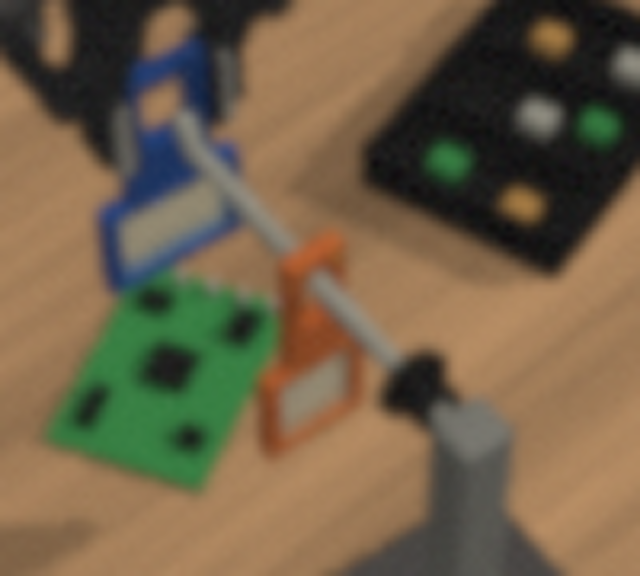

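```bash
python3 - <<'E'
from h import *
c=np.load('wrist5c.npy',allow_pickle=True).item();t=np.array([456.24,58.38,174.62]);M=R.from_euler('xyz',[np.pi,0,-.1287]).as_matrix()
def atx(u,v,x):
  o,d=ray(c,u/2.5+205-.3,v/2.5+100-.3);o=M.T@(o-t);d=M.T@d;p=o+d*(x-o[0])/d[0];return np.round(p,1), (M@p+t)[2].round(1)
for n,u,v,x in[('roof under front',187,493,4),('roof top front',187,516,4),('floor front',187,412,4),('tip',185,405,14),('tip',185,405,18),('tip',185,405,22)]:print(n,x,atx(u,v,x))
print(plane(c,185/2.5+204.7,405/2.5+99.7,174))
E
```

```text
roof under front 4 (array([  4. ,   1.9, -11.2]), np.float64(185.8))
roof top front 4 (array([  4. ,   1.8, -17.4]), np.float64(192.1))
floor front 4 (array([ 4. ,  1.9, 16.6]), np.float64(158.0))
tip 14 (array([14. ,  1.5,  0.1]), np.float64(174.5))
tip 18 (array([18. ,  1.5, -7.7]), np.float64(182.3))
tip 22 (array([ 22. ,   1.5, -15.5]), np.float64(190.1))
[469.66296735  55.10864721 174.        ]
```

Request:
carry_out(
  rows="0.2 0.15 0 0.04 0; 0.2 0.2 0 0 0; 0.2 0.2 0 0 0; 0.2 0.15 0 0 0; 0.2 0 0 0 0",
)

```text
clock: 11.3
eef_pos: [477.7, 55.7, 173.5]
tcp_rot: [-3.142, -0.0, -0.129]
contact_force: [-0.1, 0.5, -1.0]
opening: 0.414
```

Request:
carry_out(
  rows="0.2 0.2 0 0 0; 0.2 0.2 0 0 0; 0.2 0.2 0 0 0; 0.2 0.2 0 0 0; 0.2 0.1 0 0 0; 0.2 0 0 0 0; 0.2 0 0 0 0",
)

```text
clock: 12.18
eef_pos: [503.8, 52.2, 173.4]
tcp_rot: [3.142, 0.0, -0.129]
contact_force: [0.6, 0.2, -0.1]
opening: 0.413
```

```bash
python3 - <<'E'
from h import *
s=r.sense();print(s['clock'],s['eef_pos'],s['tcp_rot'],s['contact_force'],s['opening'])
for n in('wrist','scene'):
  c=r.get_calibration(n);f=r.grab_frame(n);cv2.imwrite(f'pics/{n}6.png',f);np.save(f'{n}6c.npy',c,allow_pickle=True)
zoom(cv2.imread('pics/scene6.png'),240,150,100,90,6.4,'pics/scene6z.png')
E
```

```text
12.175 [503.83491901  52.24633895 173.42122075] [ 3.14153314e+00  3.02299357e-04 -1.28664148e-01] [ 0.55237037  0.23445839 -0.14237194] 0.4128070508987633
```

View pics/wrist6.png

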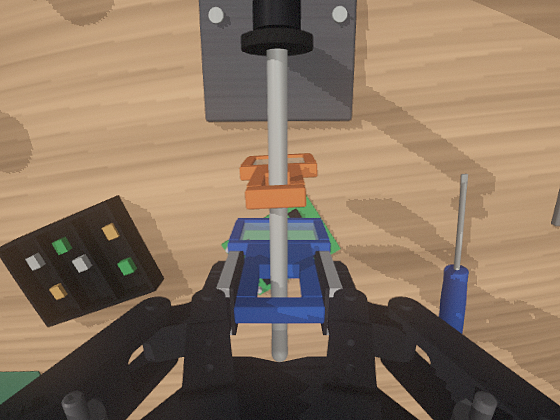

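View pics/scene6z.png

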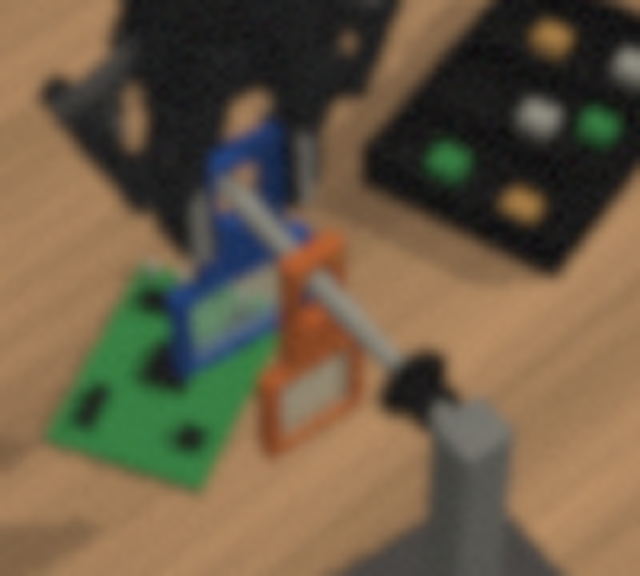

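Request:
carry_out(
  rows="0.2 0 0 0.15 0; 0.2 0 0 0.2 0; 0.2 0 0 0.03 0; 0.2 0 0 0 0; 0.2 0 0 0 0",
)

```text
clock: 12.9
eef_pos: [504.1, 52.3, 162.1]
tcp_rot: [-3.142, -0.0, -0.129]
contact_force: [-1.4, -0.3, -0.2]
opening: 0.419
```

Request:
carry_out(
  rows="0.2 0 0 0.03 0; 0.2 0 0 0 0",
)

```text
clock: 13.15
eef_pos: [504.1, 52.3, 161.2]
tcp_rot: [-3.142, -0.0, -0.129]
contact_force: [0.2, -0.3, -0.3]
opening: 0.418
```

Request:
carry_out(
  rows="0.2 0 0 0.03 0; 0.2 0 0 0 0",
)

```text
clock: 13.4
eef_pos: [504.0, 52.2, 160.2]
tcp_rot: [3.142, 0.0, -0.129]
contact_force: [-0.2, 0.9, 0.3]
opening: 0.412
```

Request:
carry_out(
  rows="0.2 0 0 0.03 0; 0.2 0 0 0 0",
)

```text
clock: 13.65
eef_pos: [504.1, 52.3, 159.5]
tcp_rot: [-3.142, -0.0, -0.129]
contact_force: [0.6, -0.4, 0.2]
opening: 0.417
```

Request:
carry_out(
  rows="0.2 0 0 0.02 0; 0.2 0 0 0 0",
)

```text
clock: 13.9
eef_pos: [504.2, 52.3, 159.3]
tcp_rot: [-3.141, -0.0, -0.129]
contact_force: [-2.4, -0.2, 8.0]
opening: 0.414
```

Request:
carry_out(
  rows="0.2 0 0 -0.03 0; 0.2 0.1 0 0 0; 0.2 0.15 0 0 0; 0.2 0.15 0 0 0; 0.2 0.1 0 0 0; 0.2 0.1 0 0 0; 0.2 0.1 0 0 0; 0.2 0.1 0 0 0; 0.2 0.1 0 0 0; 0.2 0.1 0 0 0; 0.2 0 0 0 0; 0.2 0 0 0 0",
)

```text
clock: 15.4
eef_pos: [533.7, 48.4, 159.6]
tcp_rot: [3.142, 0.0, -0.129]
contact_force: [-0.8, -0.5, 0.3]
opening: 0.415
```

```bash
python3 - <<'E'
from h import *
s=r.sense();print(s['clock'],s['eef_pos'],s['tcp_rot'],s['contact_force'],s['opening'])
c=r.get_calibration('wrist');f=r.grab_frame('wrist');cv2.imwrite('pics/w7.png',f)
c6=np.load('wrist6c.npy',allow_pickle=True).item()
for v in (44,50,54):
  for z in(165,179):
    p=plane(c6,277,v,z);print(v,z,p, (628.5-p[0])/.992)
E
```

```text
15.4 [533.67987099  48.40754486 159.63716382] [ 3.14155443e+00  2.24541479e-04 -1.28696244e-01] [-0.81981348 -0.48439273  0.29715261] 0.4152107724612021
44 165 [603.02200153  38.5238087  165.        ] 25.683466200619716
44 179 [600.34231799  38.78561761 179.        ] 28.384760092768076
50 165 [600.91269572  38.79924696 165.        ] 27.809782540266323
50 179 [598.46357688  39.03094817 179.        ] 30.278652337621168
54 165 [599.49944292  38.98382092 165.        ] 29.234432543192508
54 179 [597.20480439  39.19534665 179.        ] 31.547576223434156
```

View pics/w7.png

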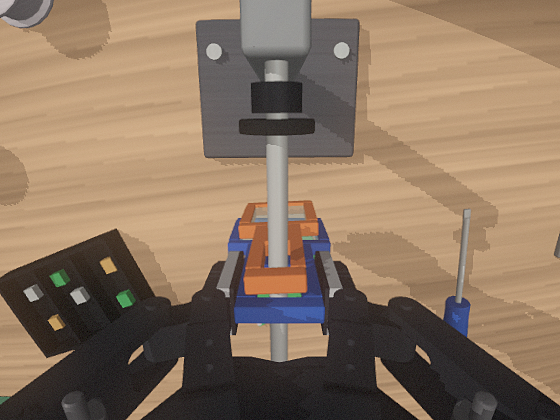

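Request:
carry_out(
  rows="0.2 0.1 0 0 0; 0.2 0.1 0 0 0; 0.2 0.1 0 0 0; 0.2 0.1 0 0 0; 0.2 0.1 0 0 0; 0.2 0.1 0 0 0; 0.2 0.1 0 0 0",
)

```text
clock: 16.32
eef_pos: [554.8, 45.7, 159.7]
tcp_rot: [3.142, 0.0, -0.129]
contact_force: [-0.3, 0.4, -1.1]
opening: 0.415
```

Request:
carry_out(
  rows="0.2 0.1 0 0 0; 0.2 0.1 0 0 0; 0.2 0.1 0 0 0; 0.2 0.1 0 0 0; 0.2 0.05 0 0 0; 0.2 0 0 0 0",
)

```text
clock: 17.08
eef_pos: [568.2, 43.9, 159.7]
tcp_rot: [-3.142, -0.0, -0.129]
contact_force: [0.5, -0.1, -0.4]
opening: 0.411
```

```bash
python3 - <<'E'
from h import *
s=r.sense();print(s['clock'],s['eef_pos'],s['tcp_rot'],s['contact_force'],s['opening'])
c=r.get_calibration('wrist');f=r.grab_frame('wrist');cv2.imwrite('pics/w8.png',f)
E
```

```text
17.075 [568.23124268  43.94665489 159.69546814] [-3.14157755e+00 -2.93304758e-04 -1.28713888e-01] [ 0.53020202 -0.13996078 -0.39804976] 0.41139703114801074
```

View pics/w8.png

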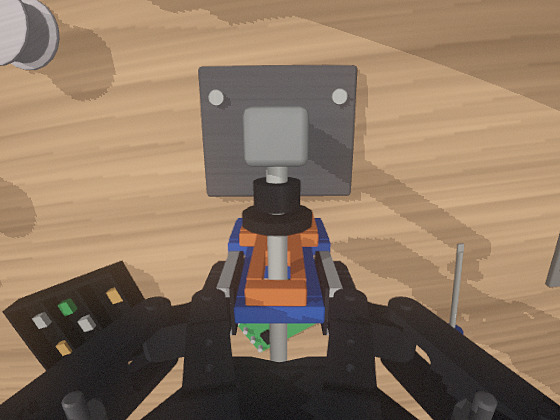

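Request:
carry_out(
  rows="0.2 0.05 0 0 0; 0.2 0.05 0 0 0; 0.2 0.05 0 0 0; 0.2 0.05 0 0 0; 0.2 0 0 0 0",
)

```text
clock: 17.75
eef_pos: [574.2, 43.2, 159.7]
tcp_rot: [-3.142, -0.0, -0.129]
contact_force: [-0.6, 0.1, -1.1]
opening: 0.412
```

Request:
carry_out(
  rows="0.2 0.03 0 0 0; 0.2 0.03 0 0 0; 0.2 0 0 0 0",
)

```text
clock: 18.12
eef_pos: [575.9, 43.0, 159.7]
tcp_rot: [3.142, -0.0, -0.129]
contact_force: [-0.4, -0.2, -1.4]
opening: 0.413
```

Request:
carry_out(
  rows="0.2 0.03 0 0 0; 0.2 0.03 0 0 0; 0.2 0 0 0 0",
)

```text
clock: 18.5
eef_pos: [577.7, 42.7, 159.7]
tcp_rot: [-3.142, -0.0, -0.129]
contact_force: [-0.7, 0.9, -0.7]
opening: 0.412
```

```bash
python3 - <<'E'
from h import *
s=r.sense();print(s['clock'],s['eef_pos'],s['tcp_rot'],s['contact_force'],s['opening'])
c=r.get_calibration('wrist');f=r.grab_frame('wrist');zoom(f,215,160,130,180,3.3,'pics/w9.png')
E
```

```text
18.5 [577.68977135  42.72473874 159.68257151] [-3.14157000e+00 -1.82184202e-04 -1.28758406e-01] [-0.71425364  0.89732495 -0.69426165] 0.4123586730121463
```

View pics/w9.png

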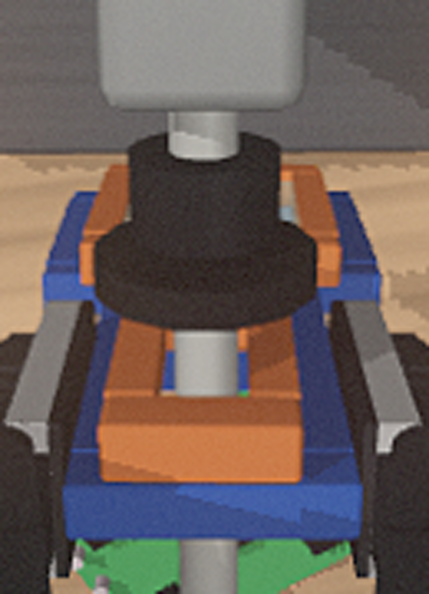

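Request:
carry_out(
  rows="0.2 0.03 0 0 0; 0.2 0.03 0 0 0; 0.2 0 0 0 0",
)

```text
clock: 18.92
eef_pos: [579.4, 42.5, 159.7]
tcp_rot: [-3.142, -0.0, -0.129]
contact_force: [-0.8, 0.3, -0.8]
opening: 0.41
```

Request:
carry_out(
  rows="0.2 0.03 0 0 0; 0.2 0.02 0 0 0; 0.2 0 0 0 0",
)

```text
clock: 19.3
eef_pos: [580.9, 42.3, 159.7]
tcp_rot: [-3.142, -0.0, -0.129]
contact_force: [-0.0, 0.1, -0.5]
opening: 0.416
```

Request:
carry_out(
  rows="0.2 0.03 0 0 0; 0.2 0.02 0 0 0; 0.2 0 0 0 0",
)

```text
clock: 19.68
eef_pos: [582.4, 42.1, 159.7]
tcp_rot: [-3.142, -0.0, -0.129]
contact_force: [-0.6, 0.1, -1.3]
opening: 0.415
```

Request:
carry_out(
  rows="0.2 0.02 0 0 0; 0.2 0.02 0 0 0; 0.2 0 0 0 0",
)

```text
clock: 20.05
eef_pos: [583.6, 42.0, 159.7]
tcp_rot: [-3.142, -0.0, -0.129]
contact_force: [-0.5, -0.0, -1.6]
opening: 0.415
```

Request:
carry_out(
  rows="0.2 0.02 0 0 0; 0.2 0.01 0 0 0; 0.2 0 0 0 0",
)

```text
clock: 20.42
eef_pos: [584.4, 41.9, 159.7]
tcp_rot: [-3.142, -0.0, -0.129]
contact_force: [-0.3, -0.0, -0.6]
opening: 0.406
```

```bash
python3 - <<'E'
from h import *
s=r.sense();print(s['clock'],s['eef_pos'],s['contact_force'],s['wrist_torque'])
c=r.get_calibration('wrist');f=r.grab_frame('wrist');zoom(f,215,160,130,180,3.3,'pics/w10.png')
E
```

```text
20.425 [584.43780075  41.86459567 159.69288043] [-0.34429314 -0.0144095  -0.63467353] [-0.01516659  0.05699189 -0.04445356]
```

View pics/w10.png

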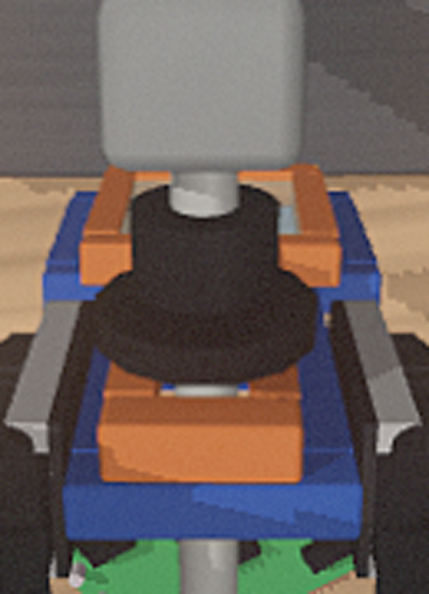

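Request:
carry_out(
  rows="0.2 0.02 0 0 0; 0.2 0.02 0 0 0; 0.2 0 0 0 0",
)

```text
clock: 20.85
eef_pos: [585.7, 41.7, 159.7]
tcp_rot: [-3.142, -0.0, -0.129]
contact_force: [-1.2, -0.5, -1.1]
opening: 0.414
```

Request:
carry_out(
  rows="0.2 0.02 0 0 0; 0.2 0.02 0 0 0; 0.2 0 0 0 0",
)

```text
clock: 21.22
eef_pos: [586.9, 41.5, 159.7]
tcp_rot: [3.142, -0.0, -0.129]
contact_force: [0.3, 0.2, -0.3]
opening: 0.417
```

Request:
carry_out(
  rows="0.2 0.02 0 0 0; 0.2 0.01 0 0 0; 0.2 0 0 0 0",
)

```text
clock: 21.6
eef_pos: [587.7, 41.4, 159.7]
tcp_rot: [-3.142, -0.0, -0.129]
contact_force: [-1.2, 0.7, -0.3]
opening: 0.418
```

Request:
carry_out(
  rows="0.2 0.02 0 0 0; 0.2 0.01 0 0 0; 0.2 0 0 0 0",
)

```text
clock: 21.98
eef_pos: [588.6, 41.3, 159.7]
tcp_rot: [-3.142, -0.0, -0.129]
contact_force: [-1.4, 1.2, 0.3]
opening: 0.414
```

Request:
carry_out(
  rows="0.2 0.02 0 0 0; 0.2 0.01 0 0 0; 0.2 0 0 0 0",
)

```text
clock: 22.35
eef_pos: [589.5, 41.2, 159.7]
tcp_rot: [3.142, -0.0, -0.129]
contact_force: [-0.4, 0.0, -0.4]
opening: 0.411
```

Request:
carry_out(
  rows="0.2 0.02 0 0 0; 0.2 0 0 0 0",
)

```text
clock: 22.6
eef_pos: [590.1, 41.1, 159.7]
tcp_rot: [3.142, -0.0, -0.129]
contact_force: [-0.8, 0.6, -0.7]
opening: 0.412
```

```bash
python3 - <<'E'
from h import *
s=r.sense();print(s['clock'],s['eef_pos'],s['contact_force'],s['wrist_torque'])
c=r.get_calibration('wrist');f=r.grab_frame('wrist');zoom(f,215,160,130,180,3.3,'pics/w11.png')
E
```

```text
22.6 [590.111967    41.10746115 159.70214418] [-0.84698102  0.55238552 -0.69446613] [0.01238502 0.10351044 0.01717715]
```

View pics/w11.png

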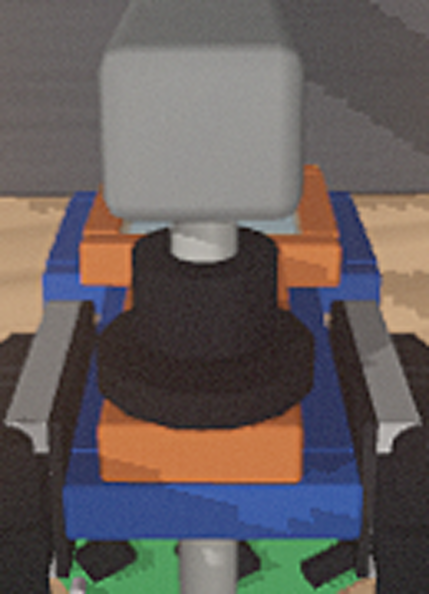

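Request:
carry_out(
  rows="0.2 0.02 0 0 0; 0.2 0 0 0 0",
)

```text
clock: 22.9
eef_pos: [590.6, 41.1, 159.7]
tcp_rot: [3.142, 0.0, -0.129]
contact_force: [-1.4, -0.4, -1.9]
opening: 0.414
```

Request:
carry_out(
  rows="0.2 0.02 0 0 0; 0.2 0 0 0 0",
)

```text
clock: 23.15
eef_pos: [591.0, 41.0, 159.6]
tcp_rot: [3.142, 0.001, -0.129]
contact_force: [-3.0, 0.7, 0.6]
opening: 0.42
```

Request:
carry_out(
  rows="0.2 0.02 0 0 0; 0.2 0 0 0 0",
)

```text
clock: 23.4
eef_pos: [591.4, 40.9, 159.6]
tcp_rot: [3.141, 0.001, -0.129]
contact_force: [-5.1, 1.6, 1.3]
opening: 0.414
```

Request:
carry_out(
  rows="0.2 0.01 0 0 0; 0.2 0 0 0 0; 0.2 0 0 0 0",
)

```text
clock: 23.78
eef_pos: [591.6, 40.9, 159.6]
tcp_rot: [3.141, 0.001, -0.129]
contact_force: [-5.2, 1.7, 1.8]
opening: 0.413
```

Request:
carry_out(
  rows="0.2 0 0 0 0; 0.2 0 0 0 0; 0.2 0 0 0 0; 0.2 0 0 0 0; 0.2 0 0 0 0; 0.2 0 0 0 0",
)

```text
clock: 24.52
eef_pos: [591.6, 40.9, 159.6]
tcp_rot: [3.141, 0.001, -0.129]
contact_force: [-4.9, 1.1, 2.9]
opening: 0.415
```

```bash
python3 - <<'E'
from h import *
s=r.sense();print(s['clock'],s['eef_pos'],s['contact_force'],s['wrist_torque'])
for n in('wrist','scene'): cv2.imwrite(f'pics/{n}12.png',r.grab_frame(n))
for i in range(4): r.grab_frame('top');print(r.sense()['contact_force'])
zoom(cv2.imread('pics/scene12.png'),240,150,100,90,6.4,'pics/scene12z.png')
E
```

```text
24.525 [591.59167687  40.89661766 159.59798732] [-4.94865783  1.05320276  2.92473594] [0.15952501 0.74696531 0.09458752]
[-5.54140632  0.69337595  2.52864588]
[-5.17920927  1.13240683  2.47019598]
[-6.40233587  0.71086142  2.11529943]
[-5.94247181  0.36639003  3.28650359]
```

View pics/scene12z.png

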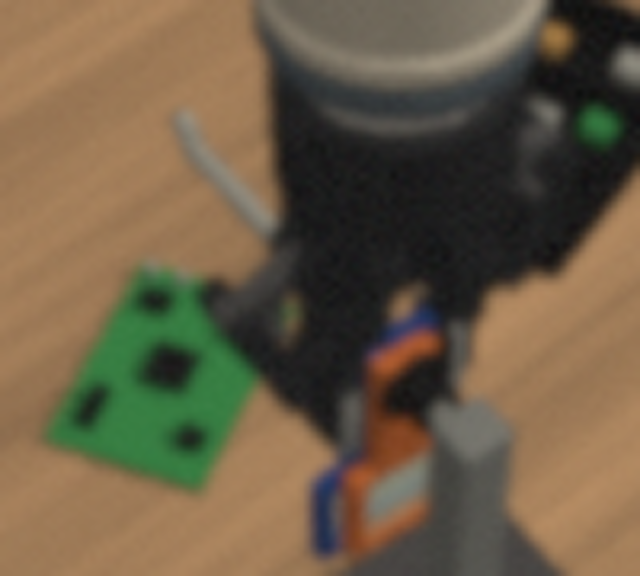

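Request:
carry_out(
  rows="0.5 0 0 0 0; 0.55 0 0 0 0; 0.6 0 0 0 0; 0.7 0 0 0 0; 0.7 0 0 0 0; 0.7 0 0 0 0",
)

```text
clock: 25.58
eef_pos: [592.2, 40.9, 159.7]
tcp_rot: [-3.142, -0.0, -0.129]
contact_force: [-0.4, -0.9, 0.6]
opening: 0.699
```

```bash
python3 - <<'E'
from h import *
s=r.sense();print(s['clock'],s['eef_pos'],s['contact_force'],s['opening'])
cv2.imwrite('pics/w13.png',r.grab_frame('wrist'))
E
```

```text
25.575 [592.16670036  40.86232298 159.70286788] [-0.42575167 -0.89875048  0.59498812] 0.6987272926458288
```

View pics/w13.png

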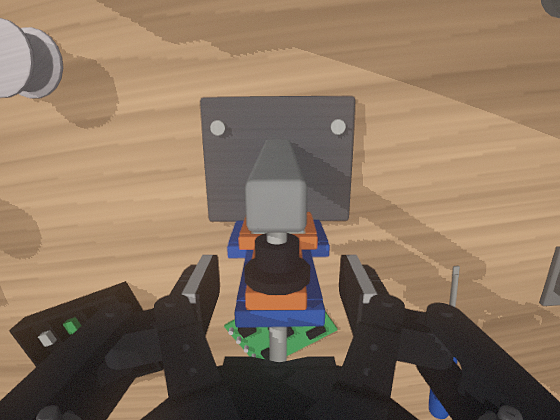

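Released and free on both sides (fingers at x≈210 and 350, the blue loop between 238 and 325). Lifting straight up.

Request:
carry_out(
  rows="0.75 0 0 -0.2 0; 0.8 0 0 -0.5 0; 0.8 0 0 -0.8 0; 0.8 0 0 -0.9 0; 0.8 0 0 -0.9 0; 0.8 -0.5 0 -0.5 0; 0.8 -0.9 0 0 0; 0.8 -0.9 0 0 0; 0.8 -0.9 0 0 0; 0.8 -0.9 0 0 0; 0.8 -0.9 0 0 0; 0.8 -0.5 0 0 0",
)

```text
clock: 27.12
eef_pos: [426.5, 62.1, 273.7]
tcp_rot: [3.142, 0.0, -0.128]
contact_force: [0.6, -0.3, 0.2]
opening: 0.796
```

```bash
python3 - <<'E'
from h import *
s=r.sense();print(s['clock'],s['eef_pos'],s['contact_force'],s['opening'])
a=r.grab_frame('scene');t=r.grab_frame('top');w=r.grab_frame('wrist')
im=np.zeros((600,800,3),np.uint8);im[:576,:400]=cv2.resize(a[170:260,270:333],(400,576));im[:420,400:]=cv2.resize(t[120:330,200:400],(400,420));cv2.imwrite('pics/f1.png',im);cv2.imwrite('pics/f2.png',w)
E
```

```text
27.125 [426.46609587  62.11850433 273.72954241] [ 0.57694017 -0.2839847   0.21100318] 0.7963293429479773
```

View pics/f1.png

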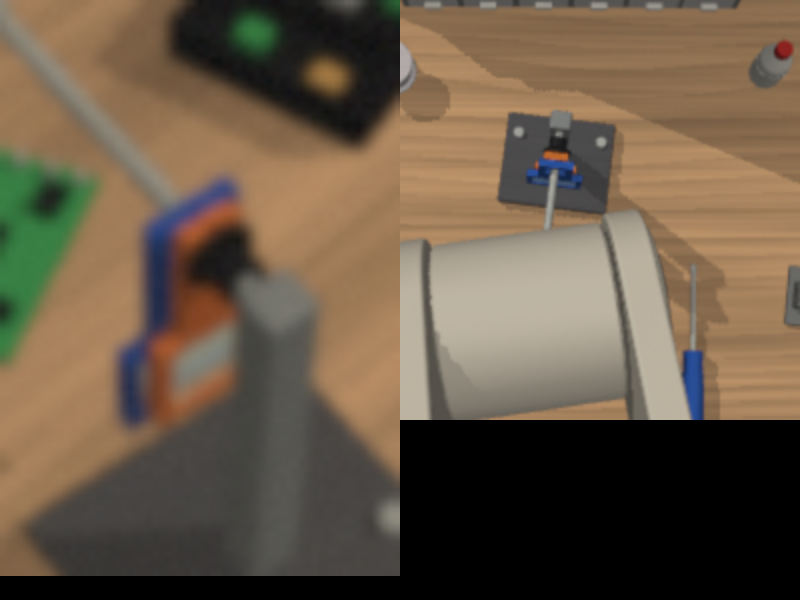

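View pics/f2.png

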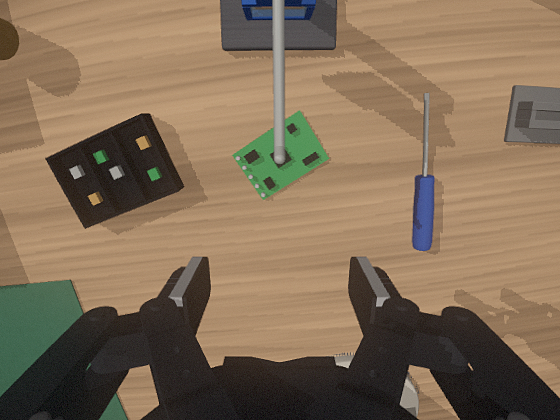

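Both magnifiers hang upright and snug against the stop, the bystanders have not moved, and the gripper is well clear. Letting it settle briefly, then handing in.

Request:
carry_out(
  rows="0.8 0 0 0 0; 0.8 0 0 0 0; 0.8 0 0 0 0; 0.8 0 0 0 0",
)

```text
clock: 27.78
eef_pos: [428.6, 62.0, 273.5]
tcp_rot: [3.141, 0.0, -0.129]
contact_force: [0.1, 0.4, 0.1]
opening: 0.795
```

```bash
python3 -c "
from rig import r
print(r.sense()['clock'],r.sense()['contact_force']);print(r.sign_off())"
```

```text
27.775 [0.07339404 0.38334176 0.13900879]
the job is handed in; nothing more can be done
None
```

The blue magnifier now hangs on the bar in front of the orange one, both resting against the sprung stop, and the job was handed in at about 27.8 s.

- **Hanging:** I lifted the blue magnifier out of its holder, threaded its loop over the lip and lowered it until I felt the bar. That touch read about 8 N, and I backed off about 1 mm before sliding.
- **Pressing:** I slid it along the bar in small steps, pushing the orange one ahead, until the stop was felt. I then held about 5 to 6 N at the wrist for roughly 1 s. The highest reading was about 6.4 N along the bar.
- **Release:** I opened the gripper, lifted straight up and moved away.

In the last pictures both magnifiers hang upright and close together at the stop, and the bystanders in view look unmoved. The tool force was near zero and the gripper was clear. No check failed or disagreed. The final spacing and tilt were only judged by eye from the pictures, and the force between the two magnifiers was inferred from the wrist reading.

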